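# Line up the sample jars by height

## Task

Line the four amber sample jars up on the black pads in order of height, one on each pad: the tallest next to the tall steel end plate, then each next one shorter, down to the shortest at the far end. Set each jar down gently and upright in the middle of its pad, never let one tip over or drop, and leave the measuring cylinder standing where it is.

Things in the scene. Friction and masses are not known exactly. Their poses are not given: they have to be found in the camera images.
- jar_110_center (a point): the tallest and widest of the four loose round amber glass sample jars with white screw lid and paper label: 110 mm tall including the lid, body 54 mm in diameter. The point is its centre, 55 mm above its underside; z is up along the jar. Stands upright on the bench at the start; about 200 g (x 0.7 to 1.4). Sides straight up to 20 mm below the top; the lid is slightly narrower.
- jar_90_center (a point): the second tallest of the four loose round amber glass sample jars with white screw lid and paper label: 90 mm tall including the lid, body 48 mm in diameter. The point is its centre, 45 mm above its underside; z is up along the jar. Stands upright on the bench at the start; about 140 g (x 0.7 to 1.4). Sides straight up to 20 mm below the top; the lid is slightly narrower.
- jar_72_center (a point): the third tallest of the four loose round amber glass sample jars with white screw lid and paper label: 72 mm tall including the lid, body 42 mm in diameter. The point is its centre, 36 mm above its underside; z is up along the jar. Stands upright on the bench at the start; about 90 g (x 0.7 to 1.4). Sides straight up to 20 mm below the top; the lid is slightly narrower.
- jar_55_center (a point): the shortest and narrowest of the four loose round amber glass sample jars with white screw lid and paper label: 55 mm tall including the lid, body 36 mm in diameter. The point is its centre, 27.5 mm above its underside; z is up along the jar. Stands upright on the bench at the start; about 60 g (x 0.7 to 1.4). Sides straight up to 20 mm below the top; the lid is slightly narrower.
- pad_a: one of four identical flat black round rubber pads, 62 mm across and 3 mm thick, fixed on a white board 90 mm wide, 460 mm long and 10 mm thick that is fixed on the bench. The four pads form one straight row, 85 mm from centre to centre; which pad lies where in the row changes. Origin: centre of the pad's underside, 10 mm above the bench, so its top is 13 mm above the bench. Its y axis runs along the row, x across it.
- pad_b: one of four identical flat black round rubber pads, 62 mm across and 3 mm thick, fixed on a white board 90 mm wide, 460 mm long and 10 mm thick that is fixed on the bench. The four pads form one straight row, 85 mm from centre to centre; which pad lies where in the row changes. Origin: centre of the pad's underside, 10 mm above the bench, so its top is 13 mm above the bench. Its y axis runs along the row, x across it.
- pad_c: one of four identical flat black round rubber pads, 62 mm across and 3 mm thick, fixed on a white board 90 mm wide, 460 mm long and 10 mm thick that is fixed on the bench. The four pads form one straight row, 85 mm from centre to centre; which pad lies where in the row changes. Origin: centre of the pad's underside, 10 mm above the bench, so its top is 13 mm above the bench. Its y axis runs along the row, x across it.
- pad_d: one of four identical flat black round rubber pads, 62 mm across and 3 mm thick, fixed on a white board 90 mm wide, 460 mm long and 10 mm thick that is fixed on the bench. The four pads form one straight row, 85 mm from centre to centre; which pad lies where in the row changes. Origin: centre of the pad's underside, 10 mm above the bench, so its top is 13 mm above the bench. Its y axis runs along the row, x across it.
- end_plate: the tall upright steel plate at one end of the row of pads (which end changes): 70 mm across the row, 12 mm thick along it, 70 mm high, fixed on the white board. Origin: centre of its underside, 80 mm from the centre of the nearest pad. The other end of the board carries a steel bar of the same footprint but only 12 mm high.
- measuring_cylinder: a bystander: slim clear plastic measuring cylinder with blue graduations, 185 mm high, 36 mm across at the rim, on a blue six-sided foot 68 mm across, standing loose on the bench off one end of the board. Origin: centre of its underside.

How it is judged:
By the outcome, as a careful person would: the job done as asked, in the order asked, and still so for the second after the job is handed in, with the robot touching nothing.
It also fails if it takes over 120 s, if anything falls off the work surface, if the arm or the gripper's body presses on something with over 40 N, if the wrist force passes 120 N, or if a joint passes its speed limit or range.

## Robot

A 7-joint arm with a two-finger parallel gripper is mounted at the origin on the work surface. World frame = base frame: x ahead of the robot, y to its left, z up, the work surface at z = 0. Lengths are in mm, angles in degrees, forces in N, time in s.
With the tool pointing down it reaches from about 425 to 875 mm from the base axis. Payload 8.4 kg.
Tool frame: the origin (TCP) lies at the very end of the fingers, on their centre line; the grasp point (between the pads) lies 19 mm behind it; z points along the fingers, y is the line along which they close (so a half turn about z gives the same grasp; the last joint's range is limited). The gripper opens to 87 mm and grips with 3 to 60 N. Pads are 19 mm wide; open, the fingers measure 117 mm over their backs; the gripper's body (75 mm by 190 mm) begins 51 mm behind the grasp point.
Start: joints at [63.243, 19.091, 2.286, 83.961, -0.768, 76.965, -3.352], TCP at [233.692, -606.508, 222.546] pointing down, gripper open.
Joint ranges: [-147.57, 147.57], [-21.85, 119.76], [-74.77, 79.35], [14.55, 137.4], [-85.83, 265.84], [4.83, 119.75], [-152.11, 152.11]. Speed limits (degrees/s): [127.2, 127.2, 159.86, 159.86, 180, 180, 180].

## Interface

Orientations are given as a 3x3 rotation matrix whose columns are the frame's x, y, z axes.
In Python, from station import robot gives the robot as it stands. The module is installed in compiled form; this text tells all that it offers. Calls block until the motion is done:
- robot.reach(position, orientation): joint-space move of the TCP to a pose.
- robot.line_to(position, speed=150, orientation=None, threshold=None): straight line of the TCP; orientation=None keeps the orientation; speed is the mean speed in mm/s. With threshold (N) it stops when the force on the tool has changed by that much, and returns True; else False.
- robot.move_j(angles): joint-space move.
- robot.release() and robot.close(squeeze=None): open the fingers fully, or close them until they stop; squeeze is the grip in N (None keeps the last).
- robot.pause(seconds).
- robot.ik(position, orientation): joint angles nearest the present ones, or None.
- robot.observe(): the state.
- robot.snapshot(name): name is "side" or "top" or "wrist"; returns (picture, depth): 420x560x3 uint8, red, green, blue; 420x560 float32, mm along the optical axis (not along the pixel's ray), 0 where there is no reading.
- robot.camera_model(name): a dict with "fx", "fy", "cx", "cy" (pixels), "T" (4x4, takes a point from camera to world coordinates); the wrist camera has in their place "tool_from_camera" (4x4, takes a point from camera to tool coordinates, whose origin is the TCP and whose axes are the flange's). Camera axes: x right, y down, z forward; pixel columns grow to the right and rows downward; lengths in mm; the calibration is good to about 2 mm. A picture is of the moment at which its call begins: read the wrist's pose just before it. camera_model takes no time and is no camera call.
A pose or a line that the arm cannot do raises robot.PlanningError and nothing moves.
- robot.finish_job(): hands the job in; it is judged then, once.
Trained networks look in the newest picture that a camera, given by its name, has taken for a name from the list of things; names that differ only in an ending like _2 or _b are one class to them, and where a whole thing is asked for, a point or a joint stands for the part that bears it (a point fixed in the world has none). Each returns a list of dicts, best first, with "p" (0 to 1); they miss things now and then, are a little off and sometimes report something else, mostly with a low value. They report only what shows in the picture. A call takes as long as a camera call.
- robot.search_frame(camera, target): "pixel" ([column, row] in pixels, amid what is visible of it).
- robot.cut_out(camera, target): "region" (420x560 bool, what is visible of it) and "pixel" ([column, row] in pixels, amid what is visible of it).
The state is a dict: "t": time; "joint_positions": joint angles; "joint_vel": joint speeds; "joint_efforts": joint torques, N m; "tool_pos": TCP position; "ee_rot": TCP orientation; "ft_force": force on the tool from outside, world axes, zero at the start; "wrist_torque": the same for the moment, N m; "gripper_width": finger opening in mm; "finger_force": force on a finger pad.
Only numpy, scipy, OpenCV 4.12 (cv2) and the standard library are available. Lean on these libraries where they do the work, as an engineer would, in place of code of your own. Each camera call takes 0.05 s, during which the arm holds its last target. There are 200 camera calls.

## Working session

There is one attempt and no reset: what is moved stays moved. The work goes in short steps, each a Python script; the robot and the scene stay as the last script left them, time stands still between calls to the robot, and variables do not carry over. Pictures are saved under pics/ and viewed, at most 14 in all, crops included, and the job is handed in when it is done.

```bash
mkdir -p pics
python3 - <<'E'
from station import robot
import cv2,numpy as np
o=robot.observe();print(o['t'],o['tool_pos'],np.round(o['ee_rot'],3),o['gripper_width'])
for n in("top","side"):
    p,d=robot.snapshot(n);cv2.imwrite(f"pics/{n}0.png",p[:,:,::-1])
    m=robot.camera_model(n);print(n,m['fx'],m['cx'],m['cy'],np.round(m['T'],3).tolist())
    np.savez(f"{n}0.npz",p=p,d=d)
    for t in("jar_110_center","jar_90_center","jar_72_center","jar_55_center","pad_a","end_plate","measuring_cylinder"):
        print(t,[(np.round(r['pixel']).tolist(),round(r['p'],2)) for r in robot.search_frame(n,t)])
E
```

```text
0.0 [ 233.51172372 -606.06899734  221.60871254] [[ 0.933  0.36  -0.001]
 [ 0.36  -0.933  0.002]
 [-0.    -0.002 -1.   ]] 87.05398834828578
top 474.0153735187919 277.83627093281046 205.38485995304072 [[0.008, -0.999, 0.052, 472.489], [-1.0, -0.008, 0.0, -4.84], [0.0, -0.052, -0.999, 1469.077], [0.0, 0.0, 0.0, 1.0]]
jar_110_center [([177.0, 244.0], 0.82)]
jar_90_center [([302.0, 238.0], 0.56), ([221.0, 171.0], 0.29)]
jar_72_center [([242.0, 226.0], 0.67)]
jar_55_center [([251.0, 176.0], 0.73), ([368.0, 240.0], 0.68)]
pad_a [([254.0, 174.0], 0.65), ([222.0, 170.0], 0.64), ([279.0, 174.0], 0.61), ([308.0, 177.0], 0.57)]
end_plate [([193.0, 165.0], 0.68)]
measuring_cylinder []
side 470.805356098964 279.6614848727646 211.9703033083192 [[-0.864, -0.336, 0.375, 146.586], [-0.503, 0.58, -0.641, 701.452], [-0.002, -0.742, -0.67, 776.834], [0.0, 0.0, 0.0, 1.0]]
jar_110_center [([261.0, 328.0], 0.96)]
jar_90_center [([341.0, 206.0], 0.74)]
jar_72_center [([285.0, 258.0], 0.93)]
jar_55_center [([370.0, 167.0], 0.79), ([144.0, 322.0], 0.52)]
pad_a [([231.0, 227.0], 0.9), ([249.0, 210.0], 0.84), ([268.0, 188.0], 0.69), ([209.0, 250.0], 0.68)]
end_plate [([179.0, 262.0], 0.66)]
measuring_cylinder [([141.0, 321.0], 0.67)]
```

View pics/top0.png

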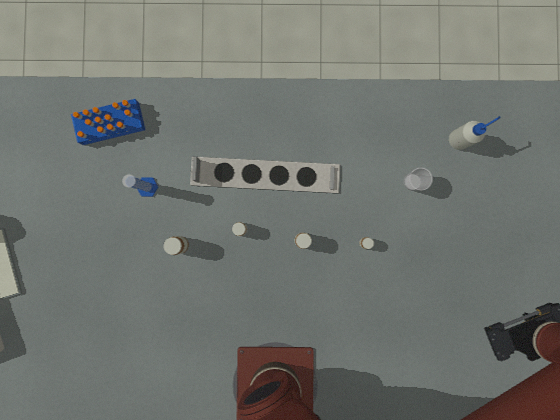

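View pics/side0.png

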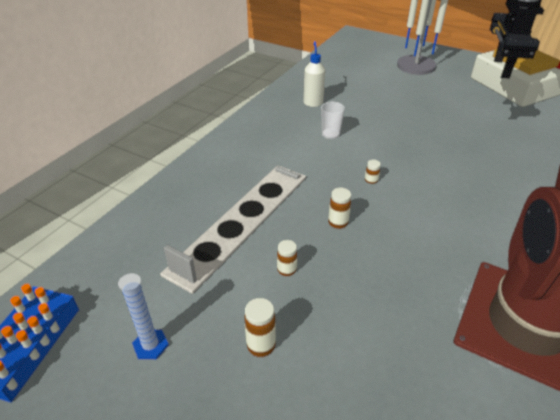

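The top view shows the end plate at the left end (193,170). The pads run right from there: (223,172), (251,174), (279,175), (306,177). Lids are at: 110 (175,245), 72 (239,229), 90 (304,241), 55 (368,243). The side view agrees on the order of sizes. Next I compute positions.

```bash
cat > h.py <<'E'
from station import robot
import cv2,numpy as np
H={110:(110,54),90:(90,48),72:(72,42),55:(55,36)}
def ray(m,T,px,z):
    d=T[:3,:3]@np.array([(px[0]-m['cx'])/m['fx'],(px[1]-m['cy'])/m['fy'],1]);o=T[:3,3]
    return o+d*(z-o[2])/d[2]
def wristT():
    o=robot.observe();m=robot.camera_model("wrist");T=np.eye(4);T[:3,:3]=o['ee_rot'];T[:3,3]=o['tool_pos']
    return m,T@m['tool_from_camera']
def blobs(mask,near,r):
    n,_,s,c=cv2.connectedComponentsWithStats(mask.astype(np.uint8))
    return sorted([(np.hypot(*(c[i]-near)),s[i,4],c[i]) for i in range(1,n) if np.hypot(*(c[i]-near))<r and s[i,4]>30],key=lambda t:-t[1])
E
python3 - <<'E'
from h import *
f=np.load('top0.npz');p=f['p'].astype(int);d=f['d'];m=robot.camera_model('top')
white=(p.min(2)>165);dark=(p.max(2)<60)
for h,px in {110:(175,245),72:(239,229),90:(304,241),55:(368,243)}.items():
    for b in blobs(white,px,10)[:1]:
        c=b[2];print(h,b[1],c.round(1),ray(m,m['T'],c,h).round(1),'depthZ',1469-d[int(c[1]),int(c[0])])
P=[]
for px in((223,172),(251,174),(279,175),(306,177)):
    b=blobs(dark,px,8)[0];P.append(ray(m,m['T'],b[2],13));print(b[1],P[-1].round(1))
print(np.diff(P,axis=0).round(1),np.linalg.norm(np.diff(P,axis=0),axis=1))
print(robot.camera_model('wrist'))
E
```

```text
284 [649.9 163.6  13. ]
274 [646.4  78.2  13. ]
277 [642.7  -6.5  13. ]
279 [638.8 -91.4  13. ]
[[ -3.4 -85.4   0. ]
 [ -3.7 -84.7   0. ]
 [ -3.9 -84.9   0. ]] [85.46223036 84.74258165 85.03210767]
{'fx': 373.94201676648936, 'fy': 373.94201676648936, 'cx': 280.72200472999464, 'cy': 200.41000025269096, 'tool_from_camera': array([[ 6.57058251e-04, -9.64512912e-01, -2.64034868e-01,
         7.16028492e+01],
       [ 9.99999750e-01,  7.03012221e-04, -7.95587249e-05,
         1.58706513e-01],
       [ 2.62355157e-04, -2.64034750e-01,  9.64513132e-01,
        -1.62975922e+02],
       [ 0.00000000e+00,  0.00000000e+00,  0.00000000e+00,
         1.00000000e+00]])}
```

Run:
```python
from h import *
f=np.load('top0.npz');p=f['p'].astype(int);d=f['d'];m=robot.camera_model('top')
print(p[245,175],p[229,239])
for h,px in {110:(175,245),72:(239,229),90:(304,241),55:(368,243)}.items():
    w=p.min(2)>140
    for b in blobs(w,px,10)[:1]:
        c=b[2];q=ray(m,m['T'],c,h);print(h,b[1],c.round(1),q.round(1),'dia',2*np.sqrt(b[1]/np.pi)*(1469-h)/474,'depthZ',1469-d[int(c[1]),int(c[0])],'R',np.hypot(q[0],q[1]))
```

```text
[166 171 156] [173 174 160]
110 222 [171.7 245.5] [425.8 297.7 110. ] dia 48.202843882490924 depthZ 112.04065 R 519.5032225655661
72 126 [238.  228.6] [475.6 111.9  72. ] dia 37.3300349314286 depthZ 73.42615 R 488.57287480379546
90 167 [303.  240.5] [442.5 -78.8  90. ] dia 42.42278924085774 depthZ 90.23279 R 449.49628417291075
55 85 [367.5 242.9] [ 436.2 -272.5   55. ] dia 31.033845233224387 depthZ 63.89734 R 514.3075044210954
```

```bash
cat >> h.py <<'E'
J={110:(425.8,297.7),72:(475.6,111.9),90:(442.5,-78.8),55:(436.2,-272.5)}
PAD={110:(649.9,163.6),90:(646.4,78.2),72:(642.7,-6.5),55:(638.8,-91.4)}
def R(yaw):   # tool x at yaw, z down
    c,s=np.cos(np.radians(yaw)),np.sin(np.radians(yaw));return np.array([[c,s,0],[s,-c,0],[0,0,-1.]])
E
python3 - <<'E'
from h import *
for yaw in(-92.4,87.6,0,-45):
    for h in J:
        r=[robot.ik([*J[h],h-59],R(yaw)),robot.ik([*J[h],h+120],R(yaw)),robot.ik([*PAD[h],h-46],R(yaw)),robot.ik([*PAD[h],h+120],R(yaw))]
        print(yaw,h,[None if q is None else np.round(q).astype(int).tolist() for q in r])
E
```

```text
-92.4 110 [[13, 26, -62, 110, 27, 60, 116], [18, 11, -63, 99, 10, 76, 130], [24, 44, -63, 88, 41, 73, 133], [23, 34, -63, 78, 30, 86, 140]]
-92.4 72 [[36, 26, -62, 116, 29, 55, 136], None, [-50, 49, 69, 99, -50, 69, -149], [44, 37, -71, 85, 35, 83, 150]]
-92.4 90 [[-62, 23, 78, 125, -29, 53, -150], None, [33, 44, -63, 92, 41, 70, 139], [32, 33, -63, 82, 29, 82, 147]]
-92.4 55 [[-28, 37, 70, 118, -43, 56, -118], [-37, 9, 71, 109, -10, 69, -145], [-42, 52, 69, 99, -52, 68, -140], [-43, 36, 70, 91, -34, 78, -152]]
87.6 110 [[20, 33, -73, 110, 36, 64, -70], [9, 9, -53, 99, 7, 76, -48], [15, 36, -46, 89, 27, 67, -39], [15, 28, -47, 78, 20, 82, -34]]
87.6 72 [[30, 22, -55, 116, 23, 53, -40], [33, 6, -53, 106, 5, 71, -24], [21, 32, -32, 95, 19, 59, -20], [23, 23, -35, 86, 13, 75, -15]]
87.6 90 [[34, 10, -31, 121, 7, 50, -4], [36, -3, -30, 110, -1, 72, 4], [17, 32, -37, 93, 21, 62, -28], [19, 24, -40, 83, 16, 78, -24]]
87.6 55 [[45, 19, -20, 115, 9, 48, 18], [46, 6, -20, 105, 2, 69, 23], [27, 32, -30, 95, 18, 57, -12], [28, 23, -31, 87, 12, 73, -7]]
0 110 [[11, 24, -59, 111, 25, 59, -150], [
[... 312 characters left out ...]
2, -35, 93, 20, 62, -115], [17, 24, -38, 83, 15, 78, -111]]
0 55 [[36, 18, -10, 115, 4, 47, -66], [36, 6, -10, 106, 1, 68, -64], [19, 31, -19, 96, 12, 56, -94], [21, 22, -22, 87, 8, 73, -92]]
-45 110 [[-97, 29, 70, 115, -32, 59, -146], None, [-57, 41, 58, 93, -37, 67, -126], [-62, 36, 69, 82, -34, 84, -128]]
-45 72 [[-69, 22, 59, 121, -25, 50, -131], None, [12, 29, -19, 95, 11, 57, -147], [16, 21, -25, 86, 9, 75, -145]]
-45 90 [[27, 9, -24, 122, 5, 50, -135], [32, -3, -26, 110, -1, 72, -129], [-52, 40, 58, 97, -37, 65, -118], [-57, 35, 70, 87, -33, 81, -121]]
-45 55 [[31, 18, -5, 115, 2, 47, -110], [34, 6, -7, 106, 1, 68, -109], [15, 30, -14, 96, 9, 55, -137], [18, 21, -18, 87, 7, 72, -136]]
```

Run:
```python
from h import *
robot.reach([436.2,-272.5,200],R(87.6));m,T=wristT();p,d=robot.snapshot('wrist');cv2.imwrite('pics/w55.png',p[:,:,::-1])
np.savez('w55.npz',p=p,T=T)
robot.reach([644,36,330],R(87.6));m,T=wristT();p,d=robot.snapshot('wrist');cv2.imwrite('pics/wrow.png',p[:,:,::-1])
np.savez('wrow.npz',p=p,T=T)
print(robot.observe()['t'])
def uv(q): 
    c=np.linalg.inv(T)@[*q,1];return c[:2]/c[2]*m['fx']+[m['cx'],m['cy']]
for h in PAD:
    b=blobs(p.max(2)<60,uv([*PAD[h],13]),15)
    print(h,uv([*PAD[h],13]).round(),[(x[1],ray(m,T,x[2],13).round(1)) for x in b[:1]])
```

```text
3.825
110 [282.  48.] [(np.int32(2048), array([647.9, 164. ,  13. ]))]
90 [282. 121.] [(np.int32(1722), array([644.2,  78.7,  13. ]))]
72 [282. 187.] [(np.int32(1478), array([640.4,  -6. ,  13. ]))]
55 [282. 247.] [(np.int32(1282), array([636.7, -90.8,  13. ]))]
```

View pics/w55.png

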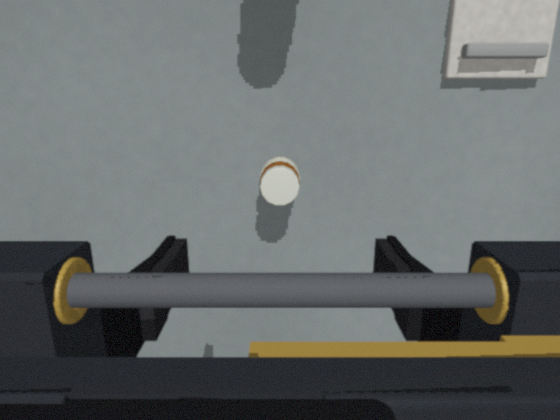

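View pics/wrow.png

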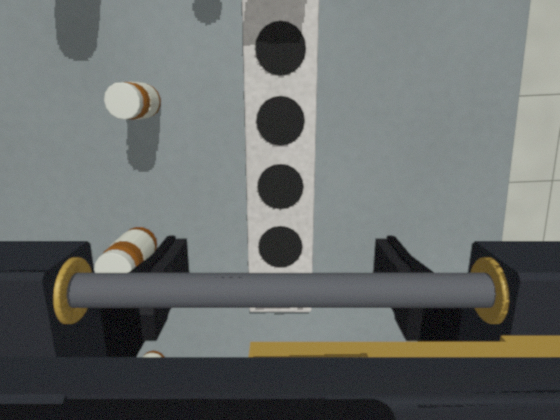

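```bash
cat >> h.py <<'E'
PADW={110:(647.9,164.),90:(644.2,78.7),72:(640.4,-6.),55:(636.7,-90.8)}
O=R(87.6)
def look(h,xy,z0=0):
    m,T=wristT();p,d=robot.snapshot('wrist');q=np.linalg.inv(T)@[*xy,z0+h,1]
    px=q[:2]/q[2]*m['fx']+[m['cx'],m['cy']]
    b=blobs(p.min(2)>130,px,25)[0]
    return ray(m,T,b[2],z0+h),2*np.sqrt(b[1]/np.pi)*q[2]/m['fx'],p
def st(tag):
    o=robot.observe();print(tag,'t',round(o['t'],1),o['tool_pos'].round(1),'w',round(o['gripper_width'],1),'ff',np.round(o['finger_force'],1),'F',o['ft_force'].round(1))
def pick(h):
    robot.reach([*J[h],h+120],O);c,dia,p=look(h,J[h]);print(h,'lid',c.round(1),'dia',dia.round(1),'top-cam',J[h])
    cv2.imwrite(f'pics/lid{h}.png',p[:,:,::-1])
    if np.hypot(*(c[:2]-J[h]))>8: raise SystemExit('check lid')
    z=max(h-55,6);x,y=c[:2]
    robot.line_to([x,y,z+50],200);robot.line_to([x,y,z],60);robot.close(20);st('grip')
    if abs(robot.observe()['gripper_width']-H[h][1])>4: raise SystemExit('grip width')
    robot.line_to([x,y,z+8],40);robot.line_to([x,y,z+120],200);st('lift');return z
def place(h,z,xy):
    robot.line_to([*xy,z+120],250);robot.line_to([*xy,z+13+12],150);robot.pause(.3);st('above')
    print('contact',robot.line_to([*xy,z+13-3],12,threshold=2.5));st('down')
    robot.release();robot.pause(.2);u=robot.observe()['tool_pos'];robot.line_to([*xy,u[2]+15],40);robot.line_to([*xy,z+13+h+70],250)
    c,dia,p=look(h,xy,13);print('placed lid',c.round(1),dia.round(1));cv2.imwrite(f'pics/put{h}.png',p[:,:,::-1]);st('end')
E
python3 - <<'E'
from h import *
z=pick(72);place(72,z,PADW[72])
E
```

```text
Traceback (most recent call last):
  File "h.py", line 27, in pick
    robot.reach([*J[h],h+120],O);c,dia,p=look(h,J[h]);print(h,'lid',c.round(1),'dia',dia.round(1),'top-cam',J[h])
                                         ~~~~^^^^^^^^
  File "h.py", line 22, in look
    b=blobs(p.min(2)>130,px,25)[0]
      ~~~~~~~~~~~~~~~~~~~~~~~~~^^^
IndexError: list index out of range
```

Run:
```python
from h import *
m,T=wristT();p,d=robot.snapshot('wrist');q=np.linalg.inv(T)@[*J[72],72,1]
px=q[:2]/q[2]*m['fx']+[m['cx'],m['cy']];print(px,robot.observe()['tool_pos'])
for th in(130,140,150,160,170,180):print(th,[(round(a),n,c.round()) for a,n,c in blobs(p.min(2)>th,px,60)[:3]])
cv2.imwrite('pics/c72.png',p[:,:,::-1])
```

```text
[278.66661344 192.71379098] [477.29338778 111.56997396 193.08521636]
130 []
140 [(2, np.int32(1937), array([277., 193.])), (28, np.int32(293), array([279., 164.]))]
150 [(2, np.int32(1891), array([277., 193.])), (30, np.int32(218), array([277., 163.]))]
160 [(2, np.int32(1855), array([276., 193.])), (31, np.int32(163), array([278., 161.]))]
170 [(2, np.int32(1797), array([276., 193.])), (32, np.int32(106), array([279., 160.]))]
180 [(2, np.int32(1736), array([276., 193.]))]
```

View pics/c72.png

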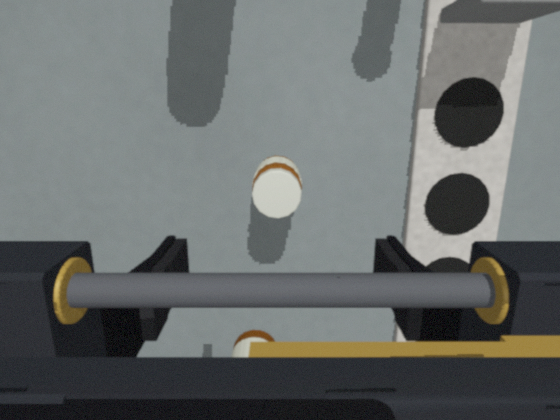

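The jar 72 lid sits at (277,193), and threshold 150 separates it cleanly from the bench and its label. I'm using that threshold.

```bash
sed -i 's/p.min(2)>130,px,25/p.min(2)>150,px,25/' h.py
python3 - <<'E'
from h import *
st('now');z=pick(72);place(72,z,PADW[72])
E
```

```text
now t 4.8 [477.3 111.6 193.1] w 87.1 ff 0.0 F [-0.7  0.  -0.3]
72 lid [473.9 111.7  72. ] dia 38.4 top-cam (475.6, 111.9)
grip t 7.7 [474.  111.7  17. ] w 41.7 ff 20.0 F [0.9 0.7 0.4]
lift t 8.8 [473.3 111.3 136. ] w 41.5 ff 20.0 F [ 0.2  0.2 -2.1]
above t 10.8 [640.8  -6.1  42.7] w 41.6 ff 20.0 F [-0.  -0.5 -0.6]
contact True
down t 11.8 [640.3  -6.   30.1] w 41.6 ff 20.0 F [ 0.1 -1.1  5.8]Traceback (most recent call last):
  File "<stdin>", line 2, in <module>
  File "h.py", line 38, in place
    c,dia,p=look(h,xy,13);print('placed lid',c.round(1),dia.round(1));cv2.imwrite(f'pics/put{h}.png',p[:,:,::-1]);st('end')
            ~~~~^^^^^^^^^
  File "h.py", line 22, in look
    b=blobs(p.min(2)>150,px,25)[0]
      ~~~~~~~~~~~~~~~~~~~~~~~~~^^^
IndexError: list index out of range
```

Run:
```python
from h import *
st('');m,T=wristT();p,d=robot.snapshot('wrist');cv2.imwrite('pics/p72.png',p[:,:,::-1])
r=robot.cut_out('wrist','jar_72_center')[:1]
for z in(13,85):
    q=np.linalg.inv(T)@[*PADW[72],z,1];print(z,q[:2]/q[2]*m['fx']+[m['cx'],m['cy']],m['fx']/q[2])
for x in r:
    y,xx=np.nonzero(x['region']);print(x['p'],xx.min(),xx.max(),y.min(),y.max())
```

```text
t 14.2 [639.7  -6.2 170.9] w 87.0 ff 0.0 F [ 0.4  0.1 -0.6]
13 [282.62736217 182.55511789] 1.1387522746609686
85 [282.69748053 205.18628152] 1.4441936140624756
0.96 254 309 161 232
```

View pics/p72.png

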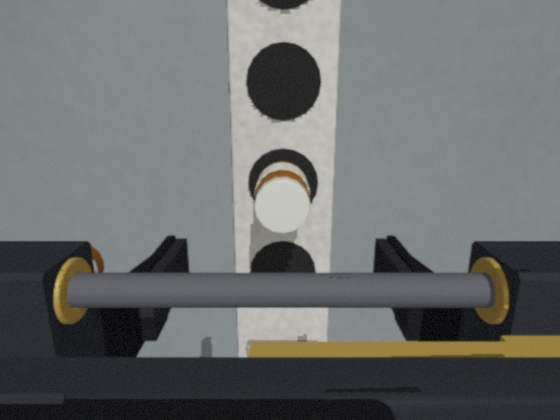

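Jar 72 stands upright with its lid at about (281.5,204), against (282.7,205) expected for the pad centre, so it is within about 1 mm. On to the others.

```bash
python3 - <<'E'
s=open('h.py').read();i=s.index("    c,dia,p=look(h,xy,13)");s=s[:i]+"    m,T=wristT();p,d=robot.snapshot('wrist');cv2.imwrite(f'pics/put{h}.png',p[:,:,::-1]);st('end')\n"
open('h.py','w').write(s)
E
python3 - <<'E'
from h import *
for h in(90,110):
    z=pick(h);place(h,z,PADW[h])
E
```

```text
90 lid [441.  -79.2  90. ] dia 43.6 top-cam (442.5, -78.8)
grip t 17.7 [441.1 -79.2  35. ] w 47.4 ff 20.0 F [0.3 0.5 0.8]
lift t 18.8 [440.4 -79.2 154. ] w 47.5 ff 20.0 F [-0.4 -0.2 -2.4]
above t 21.1 [644.6  78.8  60.7] w 47.7 ff 20.0 F [ 1.4 -0.7 -1.2]
contact True
down t 22.0 [644.2  78.7  48.1] w 47.4 ff 20.0 F [-0.3 -0.6  6.2]
end t 24.4 [643.4  78.4 206.4] w 87.2 ff 0.0 F [-0.3 -0.1  0.1]
110 lid [423.6 297.9 110. ] dia 49.3 top-cam (425.8, 297.7)
grip t 28.1 [423.8 297.9  55. ] w 52.9 ff 20.0 F [0.1 0.7 0.4]
lift t 29.1 [423.3 297.3 173.9] w 53.0 ff 20.0 F [-0.1  0.1 -2.2]
above t 31.4 [648.3 164.1  80.8] w 53.2 ff 20.0 F [ 0.1  0.6 -2.7]
contact True
down t 32.3 [647.9 164.   68.1] w 53.4 ff 20.0 F [ 0.5 -0.   5.2]
end t 34.8 [647.2 163.5 245.8] w 86.6 ff 0.0 F [-0.1  0.8 -1.7]
```

```bash
python3 - <<'E'
from h import *
robot.line_to([600,0,260],250)
z=pick(55);place(55,z,PADW[55])
robot.line_to([520,-250,330],250);st('away')
p,d=robot.snapshot('side');cv2.imwrite('pics/side1.png',p[:,:,::-1])
p,d=robot.snapshot('top');a=cv2.resize(p[130:270,110:390],(800,400),interpolation=cv2.INTER_CUBIC);cv2.imwrite('pics/top1.png',a[:,:,::-1])
m=robot.camera_model('top')
for h in H:
    q=np.linalg.inv(m['T'])@[*PADW[h],13+h,1];e=q[:2]/q[2]*m['fx']+[m['cx'],m['cy']]
    for x in robot.cut_out('top',f'jar_{h}_center')[:2]: print(h,'expect',e.round(1),x['pixel'],round(x['p'],2))
E
python3 -c "
import cv2,numpy as np
a=[cv2.resize(cv2.imread(f'pics/put{h}.png')[0:300,130:430],(390,390)) for h in(110,90)]
b=[cv2.resize(cv2.imread(f'pics/put{h}.png')[0:300,130:430],(390,390)) for h in(55,)]
cv2.imwrite('pics/m.png',cv2.resize(np.hstack(a+b),(800,267)))"
```

```text
55 lid [ 434.2 -273.3   55. ] dia 32.7 top-cam (436.2, -272.5)
grip t 39.5 [ 434.3 -273.3    6. ] w 35.8 ff 20.0 F [ 0.3  0.  -0.8]
lift t 40.6 [ 433.5 -273.1  125. ] w 35.2 ff 20.0 F [ 0.3 -0.  -0.3]
above t 42.9 [637.1 -90.9  31.7] w 35.4 ff 20.0 F [-0.4  0.7 -1.5]
contact True
down t 43.9 [636.6 -90.8  19.1] w 35.3 ff 20.0 F [-0.  -0.4  4.6]
end t 46.3 [636.2 -91.  143.4] w 87.1 ff 0.0 F [0.3 0.3 0.1]
away t 47.5 [ 520.2 -248.7  328.9] w 87.0 ff 0.0 F [ 0.4 -0.4 -0.3]
110 expect [219. 168.] [222.7, 172.5] 0.82
90 expect [249.3 170.4] [249.8, 171.7] 0.6
72 expect [278.5 172.7] [279.4, 171.9] 0.72
55 expect [307.1 174.8] [309.7, 173.4] 0.46
55 expect [307.1 174.8] [193.9, 168.5] 0.32
```

View pics/side1.png

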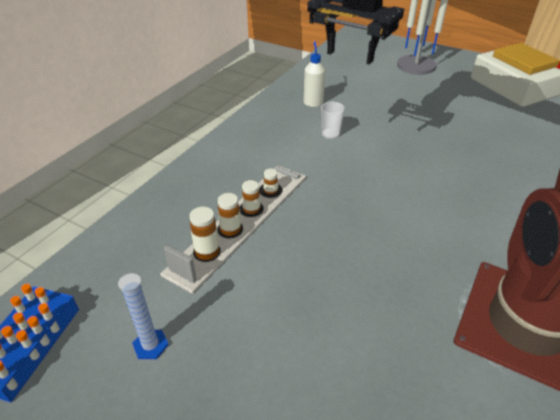

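View pics/m.png

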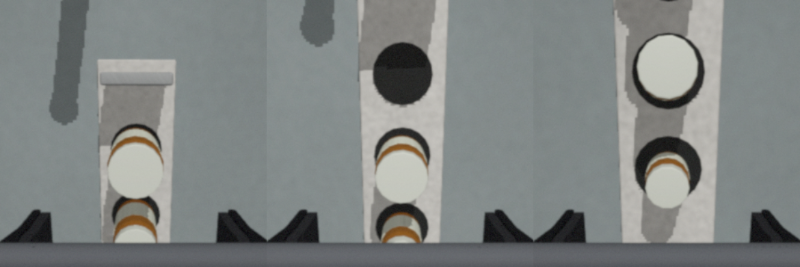

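The side view shows all four jars upright on their pads, tallest at (204,235) by the plate down to the shortest at (271,182), with the cylinder still at (143,315). The close views show each jar centred on its pad.

```bash
python3 -c "
from station import robot
print(robot.finish_job())"
```

```text
the job is handed in; nothing more can be done
None
```

I handed the job in after about 48 s of the 120 s: all four jars stand upright on their pads, centred to within about 2 mm as far as the pictures show, from the tallest next to the end plate to the shortest at the far end, and the measuring cylinder is still in its place.

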